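Clear the parts case and hold its lid open

TASK

The gear motor has been left lying on the lid of the orange parts case: set it down in the blue tray without dropping it, then lift the clear lid, which has a black grip at its front, until it stands 60 degrees open (from shut) and keep holding it there so that a pupil can reach in. The lid falls shut by itself, so finish while still holding it still at that angle; do not let go. Leave the controller, the wheel and the gear where they are.

Things in the scene. Friction and masses are not known exactly. Their poses are not given: they have to be found in the camera images.
- case: orange parts case fixed to the desk, an open box 200 (x) x 260 (y) x 60 mm high; origin at the centre of its underside, z up. Its lid is hinged along the far (+x) rim and its grip sticks out over the front (-x) side. Its place and yaw vary.
- lid (a joint): hinge of the case's clear lid (200 x 260 x 5 mm, white edges, about 0.3 kg, its top 65 mm above the desk when shut). 0 = shut (the start), grows as the front edge rises, 1.047 rad = 60 degrees, stop at 1.9 rad. No detent or stay: it swings freely and falls shut from any angle below about 90 degrees.
- lid_grip (a point): centre of the lid's black grip: a barrel 20 mm in diameter, 26 mm long, axis parallel to the hinge (y), flat ends: pinched across its ends it turns between the fingers. 230 mm from the hinge line, 30 mm beyond the lid's front edge in its plane, on a stem 12 mm wide, 6 mm thick. Height 62.5 mm when shut, free space below and beside. Axes of the lid: x to the hinge, z out of its top.
- lid_hinge (a point): middle of the lid's hinge line, 100 mm behind the case's centre (case +x) and 62.5 mm above the desk; hinge axis along the case's y.
- motor: gear motor: a white and grey block 64 (x) x 36 (y) x 40 mm high, with a red hub (28 mm diameter, 10 mm long) on its +x end, about 0.12 kg, loose, lying on the middle part of the lid at the start; origin at the centre of its underside, z up.
- tray: shallow blue tray fixed to the desk, 130 x 130 x 18 mm, wall and floor about 4 mm; origin at the centre of its underside. Stands to the left or right of the case.
- controller: white controller brick with a green screen, 110 x 75 x 36 mm, loose, on the side away from the tray; origin at the centre of its underside. To be left alone.
- wheel: black rubber wheel lying flat, 56 mm diameter, 26 mm high, loose, on the desk to one side of the case; origin at the centre of its underside. To be left alone.
- gear: yellow gear lying flat, about 62 mm diameter, 14 mm high, loose, on the desk to one side of the case; origin at the centre of its underside. To be left alone.
Things that resemble listed ones, but are neither listed nor needed, are in the scene too. Leave any red look-alike of the tray alone.

How it is judged:
On the way, in this order (a step that is already met when the one before it is completed fails the run):
1. the motor lies in the tray, at rest and released (x of motor in the frame of tray between -0.05 and 0.05 m and y of motor in the frame of tray between -0.05 and 0.05 m and z of motor in the frame of tray below 0.03 m and linear speed of motor below 0.05 m/s and contact force between the fingers and motor below 0.05 N), for 0.2 s.
2. the lid is lifted to about 60 degrees by the fingers (value of joint lid between 0.927 and 1.167 rad and contact force between the fingers and lid above 0.3 N), for 0.2 s.
At the end, for the whole second after the job is handed in: The lid is held by the fingers (contact over 0.3 N), still (under 0.1 rad/s), at 60 degrees +/- 7 (0.927 to 1.167 rad), with nothing propping it; the motor is at rest and released in the tray, its centre within 50 mm of the tray's centre lines and its underside less than 30 mm above the desk (all of step 1 and all of step 2 and velocity of joint lid between -0.1 and 0.1 rad/s and contact force between lid and motor below 0.05 N); the arm keeps its last pose, push and grip.
It fails at once if the motor is dropped, thrown or knocked off (moves faster than 0.8 m/s while not held) (linear speed of motor above 0.8 m/s and contact force between the fingers and motor below 0.05 N).
It fails at once if the controller is pushed more than 20 mm from its place (distance of controller from where it was at the start of the episode above 0.02 m).
It fails at once if the wheel is pushed more than 20 mm from its place (distance of wheel from where it was at the start of the episode above 0.02 m).
It fails at once if the gear is pushed more than 20 mm from its place (distance of gear from where it was at the start of the episode above 0.02 m).
It also fails if it takes over 48 s, if anything falls off the work surface, if the arm or the gripper's body presses on something with over 40 N, if the wrist force passes 120 N, or if a joint passes its speed limit or range.

ROBOT

A 7-joint arm with a two-finger parallel gripper is mounted at the origin on the work surface. World frame = base frame: x ahead of the robot, y to its left, z up, the work surface at z = 0. Lengths are in m, angles in rad, forces in N, time in s.
With the tool pointing down it reaches from about 0.425 to 0.875 m from the base axis. Payload 4.7 kg.
Tool frame: the origin (TCP) lies at the centre of the arm's flange, where the gripper is bolted on; the fingertips stand 182 mm ahead of it and the grasp point (between the pads) lies 164 mm ahead of it; z points along the fingers, y is the direction in which the jaws open and shut (so a half turn about z gives the same grasp; the last joint's range is limited). The gripper opens to 87 mm and grips with 3 to 60 N. Pads are 19 mm wide; open, the fingers measure 117 mm over their backs; the gripper's body (75 mm by 190 mm) begins 51 mm behind the grasp point.
Start: joints at [-1.253, 0.321, -0.07, 1.45, 0.023, 1.371, -0.057], TCP at [0.194, 0.62, 0.405] pointing down, gripper open.
Joint ranges: [-2.86, 2.86], [-0.3, 2.09], [-1.38, 1.24], [0.06, 2.45], [-1.56, 4.7], [0.09, 2.05], [-2.69, 2.69]. Speed limits (rad/s): [2.57, 2.57, 3.14, 3.14, 3.14, 3.14, 3.14].

INTERFACE

Orientations are given as a unit quaternion [w, x, y, z].
In Python, from plant import read_state, read_camera, hand_in gives the robot as it stands.
- The arm moves only by the tool play_rows, never from a script. Its argument "commands" is a list of rows, each a list of 7 numbers: the shift along the world's x, y, z in cm, then the turn, a rotation vector about the world's x, y, z in degrees, then the opening, from 0 (shut) to 1 (fully open). In form: [[x, y, z, wx, wy, wz, grip], ...]. A call has 1 to 8 rows; each row is the pose to reach, as a shift and turn from the pose commanded when the call began; what a row does not reach only later rows make up. A row lasts 1/10 s, in which the tool goes at most 50 mm and 8.59 degrees, less where a joint would pass 70% of its speed; a pose out of reach is approached as far as the arm can. A call with a gripper value outside its range is refused whole. The fingers move at their own pace and stop on an object; "grip_force" is the grip in N (left out, the last holds). Time passes only in rows, so rows that repeat a pose let the fingers close. It gives the time, the measured TCP pose, the force and the opening at its end, in the units of the state.
- read_state(): the state, without advancing time (a new reading comes with each control period).
- read_camera(name): name is "scene" or "top"; returns a dict with "image" (400x640x3 uint8, blue, green, red), "vfov" (degrees; the focal length in pixels is half the picture's height over the tangent of half this angle, whatever the lens; pixels are square), "cx", "cy" (the principal point, pixels), "origin" and "attitude" of the camera in the world. Camera axes: x right, y down, z forward; pixel columns grow to the right and rows downward; lengths in m; the calibration is good to about 2 mm. A picture is of the moment at which its call begins. There is no depth.
- hand_in(): hands the job in, once; it reports no verdict.
The state is a dict: "clock": time; "qpos": joint angles; "dq": joint speeds; "tau": joint torques, N m; "tcp_pos": TCP position; "tcp_rot": TCP orientation; "force": force on the tool from outside, world axes, zero at the start; "torque": the same for the moment, N m; "grip_width": finger opening in m.
Only numpy, scipy, OpenCV 4.12 (cv2) and the standard library are available. Lean on these libraries where they do the work, as an engineer would, in place of code of your own. Each camera call takes 0.05 s, during which the arm holds its last target. There are 200 camera calls.

## Working session

There is one attempt and no reset: what is moved stays moved. The work goes in short steps, Python scripts to look and compute and a tool call to move; the robot and the scene stay as the last step left them, time stands still between calls to the robot, and variables do not carry over. Pictures are saved under pics/ and viewed, about 8 in all and at most 12, crops included, and the job is handed in when it is done.

Besides the shell and the picture viewer there is one more tool, called after ">>>" as name(argument=value, ...) on one line, values as JSON. play_rows: Moves the arm, as the interface text tells. Its arguments: {"type":"object","properties":{"commands":{"type":"array"},"grip_force":{"type":"number"}},"required":["commands"]}

```bash
ls; mkdir -p pics; python3 - <<'E'
from plant import *
import cv2
s=read_state();print({k:s[k] for k in('clock','tcp_pos','tcp_rot','qpos','force','grip_width')})
for n in('scene','top'):
    c=read_camera(n);cv2.imwrite(f'pics/{n}0.png',c['image']);print(n,{k:v for k,v in c.items() if k!='image'})
E
```

```text
pics
{'clock': 0.0, 'tcp_pos': array([0.19440368, 0.62004608, 0.40367585]), 'tcp_rot': array([-8.45890599e-05,  1.51288652e-01,  9.88489194e-01, -9.21982560e-04]), 'qpos': array([-1.25290985,  0.3218215 , -0.07010534,  1.45164804,  0.02262361,
        1.3707623 , -0.0569115 ]), 'force': array([ 0.05886226, -0.02713315, -0.28540314]), 'grip_width': 0.08670715654302691}
scene {'vfov': 45.70962568003899, 'cx': 310.5070089037546, 'cy': 197.57854848749244, 'origin': array([ 1.12686302, -0.53854848,  1.1784872 ]), 'attitude': array([-0.2745088 ,  0.8410932 ,  0.44163782, -0.14887306])}
top {'vfov': 49.73954650195798, 'cx': 320.6359078340642, 'cy': 207.6554887942525, 'origin': array([ 0.28307127, -0.10769462,  1.17785124]), 'attitude': array([ 0.06029583, -0.70370644,  0.70653093, -0.04444883])}
```

View pics/scene0.png

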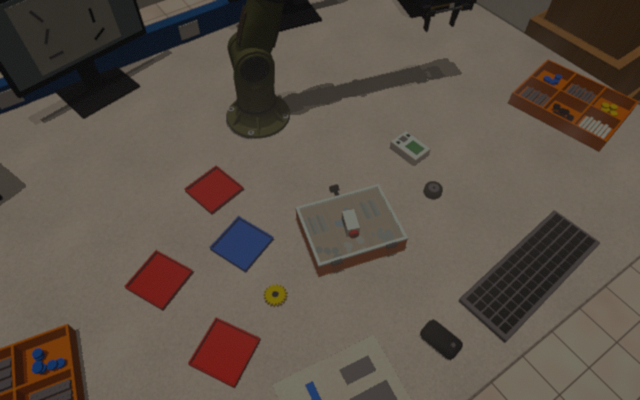

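View pics/top0.png

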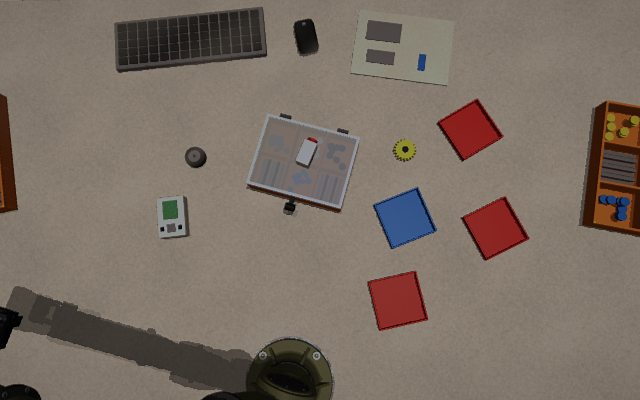

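The scene shows the case with the motor on its lid (top view 307,151, red hub to the upper right), the black grip at (290,206), the blue tray at (405,218), the gear at (405,150), the wheel at (196,157) and the controller at (172,216). Measuring these next.

```bash
cat > h.py <<'E'
from plant import *
import cv2, numpy as np
from scipy.spatial.transform import Rotation as R
def ray(c,uv,z):
    h=c['image'].shape[0]/2; f=h/np.tan(np.radians(c['vfov']/2))
    uv=np.atleast_2d(uv).astype(float)
    d=np.c_[(uv[:,0]-c['cx'])/f,(uv[:,1]-c['cy'])/f,np.ones(len(uv))]
    q=np.array(c['attitude']); d=R.from_quat(q[[1,2,3,0]]).apply(d)
    o=np.array(c['origin']); return o+d*((z-o[2])/d[:,2])[:,None]
def blobs(c,lo,hi,box=None,mina=20):
    m=cv2.inRange(cv2.cvtColor(c['image'],cv2.COLOR_BGR2HSV),lo,hi)
    if box: k=np.zeros_like(m);k[box[1]:box[3],box[0]:box[2]]=255;m&=k
    cs,_=cv2.findContours(m,cv2.RETR_EXTERNAL,cv2.CHAIN_APPROX_NONE)
    return sorted([x[:,0] for x in cs if cv2.contourArea(x)>=mina],key=lambda x:-cv2.contourArea(x))
def rect(c,pts,z):
    p=ray(c,pts,z)[:,:2]; (ctr,wh,a)=cv2.minAreaRect((p*1000).astype(np.float32)); return np.round(ctr,1),np.round(wh,1),round(a,1)
E
python3 - <<'E'
from h import *
boxes={'top':dict(tray=(365,180,445,255),motor=(285,130,335,175),case=(240,105,370,215),grip=(270,196,310,218)),
'scene':dict(tray=(205,212,278,275),motor=(335,200,370,245),case=(290,180,412,275),grip=(322,180,345,197))}
for n in('top','scene'):
    c=read_camera(n);b=boxes[n]
    print(n)
    t=blobs(c,(100,120,40),(130,255,255),b['tray'],100);print('tray',[rect(c,x,.018) for x in t[:2]])
    m=blobs(c,(0,0,150),(180,60,255),b['motor'],15);
    print('motor',[(rect(c,x,.105),x.min(0),x.max(0)) for x in m[:2]])
    r=blobs(c,(0,150,60),(8,255,255),b['motor'],4)+blobs(c,(172,150,60),(180,255,255),b['motor'],4);print('hub',[ray(c,x.mean(0),.09).round(3) for x in r[:2]])
    g=blobs(c,(0,0,0),(180,255,60),b['grip'],5);print('grip',[(rect(c,x,.0625),x.min(0),x.max(0)) for x in g[:2]])
    x0,y0,x1,y1=b['case']; 
    cr=c['image'][y0:y1,x0:x1];cv2.imwrite(f'pics/{n}1.png',cv2.resize(cr,None,fx=6 if n=='top' else 6,fy=6 if n=='top' else 6,interpolation=cv2.INTER_CUBIC)[:600,:800])
E
```

```text
top
tray [(array([ 429.2, -308.3]), array([129.4, 130. ]), 21.2)]
motor [((array([588.7, -46.8]), array([31.6, 59.2]), 65.8), array([296, 140], dtype=int32), array([315, 164], dtype=int32))]
hub [array([[ 0.626, -0.061,  0.09 ]])]
grip [((array([457.2, -16.7]), array([71.2, 47.8]), 89.6), array([282, 196], dtype=int32), array([309, 214], dtype=int32))]
scene
tray [(array([ 435.2, -314.4]), array([124.7, 123.9]), 21.8)]
motor []
hub [array([[ 0.622, -0.062,  0.09 ]])]
grip [((array([458.5,  -6.6]), array([23.7, 33.6]), 54.2), array([330, 185], dtype=int32), array([338, 194], dtype=int32))]
```

View pics/top1.png

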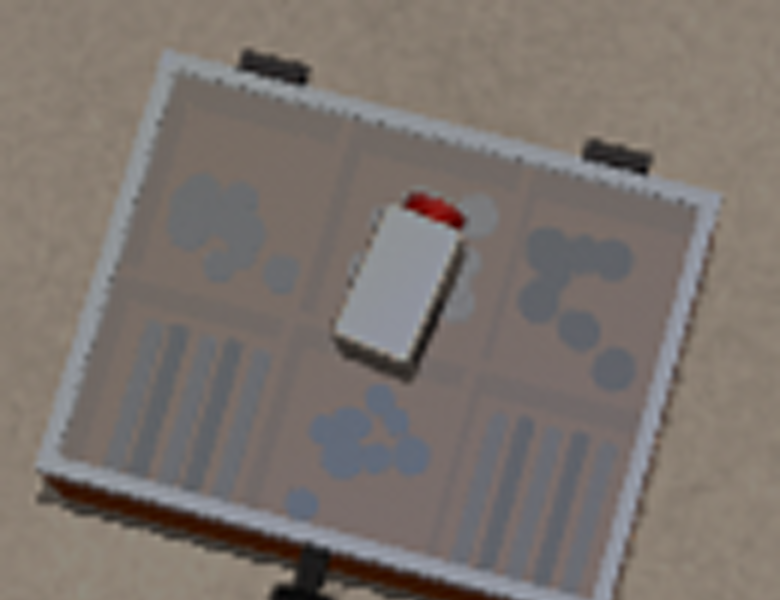

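The crop gives the lid corners in the top image: far (267.5,114.2) and (360,137.5), front (340,206) and (247.5,183). The motor top is clear, and its hub points to +x,−y.

```bash
python3 - <<'E'
from h import *
c=read_camera('top');s=read_camera('scene')
P=ray(c,[(267.5,114.2),(360,137.5),(340,205.8),(247.5,183)],.065)[:,:2];print(P.round(4))
ctr=P.mean(0);e1=(P[0]-P[1]);e2=(P[0]+P[1]-P[2]-P[3])/2
print('ctr',ctr,'yaw',np.degrees(np.arctan2(e2[1],e2[0])),np.degrees(np.arctan2(-e1[0],e1[1])),np.linalg.norm(e1),np.linalg.norm(e2))
a=np.arctan2(e2[1],e2[0]);u=np.array([np.cos(a),np.sin(a)])
print('grip pred',ctr-u*.13,'hinge',ctr+u*.1)
for n,k,b in(('top',c,(270,199,310,218)),('scene',s,(322,180,345,197))):
    g=blobs(k,(0,0,0),(180,255,45),b,5)
    for x in g: print(n,x.min(0),x.max(0),ray(k,x.mean(0),.0625).round(4))
cv2.imwrite('pics/g.png',np.hstack([cv2.resize(k['image'][y:y+30,x:x+40],None,fx=10,fy=10,interpolation=cv2.INTER_CUBIC) for k,x,y in((c,270,195),(s,315,175))]))
E
```

```text
[[ 0.7057  0.0602]
 [ 0.638  -0.1884]
 [ 0.454  -0.1334]
 [ 0.5163  0.1102]]
ctr [ 0.5784912  -0.03783096] yaw -15.697524270489586 -15.225565764280727 0.2576239132597343 0.19391885651279547
grip pred [ 0.45333975 -0.00265831] hinge [ 0.67476154 -0.06488684]
top [284 199] [294 211] [[ 0.4581 -0.0024  0.0625]]
scene [330 186] [337 194] [[ 0.4589 -0.0058  0.0625]]
```

View pics/g.png

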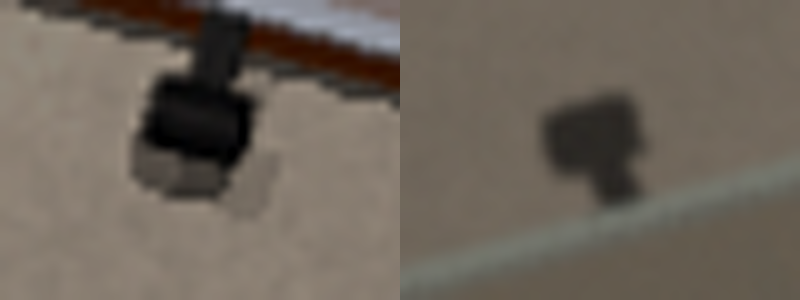

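The grip barrel is at about (289.3,206.3) in the top view and (333.5,188) in the scene view, i.e. around (0.455,−0.003) m. Moving to the motor.

>>> play_rows(commands=[[39.5, -66.7, 0, 0, 0, -6.8, 0.9], [39.5, -66.7, 0, 0, 0, -6.8, 0.9], [39.5, -66.7, 0, 0, 0, -6.8, 0.9], [39.5, -66.7, 0, 0, 0, -6.8, 0.9], [39.5, -66.7, 0, 0, 0, -6.8, 0.9], [39.5, -66.7, 0, 0, 0, -6.8, 0.9], [39.5, -66.7, 0, 0, 0, -6.8, 0.9], [39.5, -66.7, 0, 0, 0, -6.8, 0.9]], grip_force=15)

```text
clock: 1.1
tcp_pos: [0.3989, 0.274, 0.4051]
tcp_rot: [0.0, 0.21, 0.978, 0.0]
force: [1.6, 0.6, -0.2]
grip_width: 0.0779
```

>>> play_rows(commands=[[19, -32.1, -2, 0, 0, 0, 0.9], [19, -32.1, -2, 0, 0, 0, 0.9], [19, -32.1, -2, 0, 0, 0, 0.9], [19, -32.1, -2, 0, 0, 0, 0.9], [19, -32.1, -2, 0, 0, 0, 0.9], [19, -32.1, -2, 0, 0, 0, 0.9], [19, -32.1, -2, 0, 0, 0, 0.9], [19, -32.1, -2, 0, 0, 0, 0.9]])

```text
clock: 1.9
tcp_pos: [0.5892, -0.05, 0.3848]
tcp_rot: [0.001, 0.212, 0.977, -0.001]
force: [1.4, -0.1, 0.3]
grip_width: 0.0783
```

>>> play_rows(commands=[[0, 0, -1, 0, 0, 0, 0.9], [0, 0, -2, 0, 0, 0, 0.9], [0, 0, -2, 0, 0, 0, 0.9]])

```text
clock: 2.2
tcp_pos: [0.5874, -0.0431, 0.3626]
tcp_rot: [-0.002, 0.209, 0.978, 0.0]
force: [-0.6, -0.3, 0.3]
grip_width: 0.0784
```

```bash
python3 - <<'E'
from h import *
s=read_state();print(s['tcp_pos'],s['tcp_rot'])
c=read_camera('top');k=read_camera('scene')
print('grip',ray(c,(289.3,206.3),.0625),ray(k,(333.5,188),.0625))
cv2.imwrite('pics/a.png',np.hstack([cv2.resize(c['image'][80:230,230:380],(400,400)),cv2.resize(k['image'][130:280,280:430],(400,400))]))
E
```

```text
[ 0.58737275 -0.04309866  0.36261717] [-1.97884292e-03  2.08549408e-01  9.78009828e-01  6.51926095e-05]
grip [[ 0.45380494 -0.00070773  0.0625    ]] [[ 0.45331014 -0.00471902  0.0625    ]]
```

View pics/a.png

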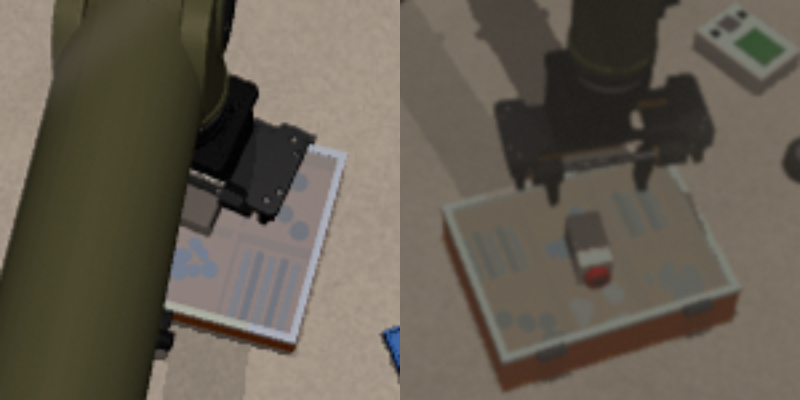

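The gripper is centred above the motor with the jaws straddling its sides (right half, motor at about 590,245). Descending.

>>> play_rows(commands=[[0, 0, -3, 0, 0, 0, 0.9], [0, 0, -6, 0, 0, 0, 0.9], [0, 0, -8, 0, 0, 0, 0.9], [0, 0, -8, 0, 0, 0, 0.9], [0, 0, -8, 0, 0, 0, 0.9]])

```text
clock: 2.8
tcp_pos: [0.5885, -0.0441, 0.2856]
tcp_rot: [0.0, 0.209, 0.978, 0.0]
force: [0.2, -0.5, -0.4]
grip_width: 0.0784
```

>>> play_rows(commands=[[0, -0.3, -1.5, 0, 0, 0, 0.9], [0, -0.3, -2.7, 0, 0, 0, 0.9], [0, -0.3, -3.3, 0, 0, 0, 0.9], [0, -0.3, -3.3, 0, 0, 0, 0.9], [0, -0.3, -3.3, 0, 0, 0, 0.7], [0, -0.3, -3.3, 0, 0, 0, 0.6], [0, -0.3, -3.3, 0, 0, 0, 0.5], [0, -0.3, -3.3, 0, 0, 0, 0.4]])

```text
clock: 3.6
tcp_pos: [0.5884, -0.0479, 0.2521]
tcp_rot: [0.0, 0.21, 0.978, 0.0]
force: [-0.3, 0.2, 0.1]
grip_width: 0.0541
```

>>> play_rows(commands=[[0, 0, 0, 0, 0, 0, 0.3], [0, 0, 0, 0, 0, 0, 0.25], [0, 0, 0, 0, 0, 0, 0.25], [0, 0, 0, 0, 0, 0, 0.2]], grip_force=15)

```text
clock: 4.0
tcp_pos: [0.5884, -0.0478, 0.2519]
tcp_rot: [0.0, 0.21, 0.978, 0.0]
force: [0.2, 0.3, 0.6]
grip_width: 0.036
```

>>> play_rows(commands=[[0, 0, 0, 0, 0, 0, 0], [0, 0, 1, 0, 0, 0, 0], [0, 0, 2.5, 0, 0, 0, 0], [0, 0, 4.5, 0, 0, 0, 0], [0, 0, 7, 0, 0, 0, 0], [0, 0, 9, 0, 0, 0, 0], [0, 0, 9, 0, 0, 0, 0]], grip_force=20)

```text
clock: 4.7
tcp_pos: [0.5894, -0.0486, 0.3461]
tcp_rot: [0.003, 0.21, 0.978, 0.001]
force: [1.2, 0.4, -0.8]
grip_width: 0.036
```

>>> play_rows(commands=[[-1, -1.7, 0, 0, 0, 0, 0], [-3.2, -5.3, 0, 0, 0, 0, 0], [-5.6, -9.3, 0, 0, 0, 0, 0], [-8, -13.3, 0, 0, 0, 0, 0], [-10.4, -17.3, 0, 0, 0, 0, 0], [-12.8, -21.3, 0, 0, 0, 0, 0], [-14.7, -24.5, 0, 0, 0, 0, 0], [-15.7, -26.2, 0, 0, 0, 0, 0]])

```text
clock: 5.5
tcp_pos: [0.427, -0.3138, 0.3409]
tcp_rot: [-0.001, 0.213, 0.977, -0.0]
force: [-0.1, 0.0, -1.1]
grip_width: 0.0357
```

>>> play_rows(commands=[[0, 0, -1, 0, 0, 0, 0], [0, 0, -3, 0, 0, 0, 0], [0, 0, -6, 0, 0, 0, 0], [0, 0, -9, 0, 0, 0, 0], [0, 0, -10, 0, 0, 0, 0], [0, 0, -10, 0, 0, 0, 0]])

```text
clock: 6.1
tcp_pos: [0.4305, -0.3088, 0.2397]
tcp_rot: [-0.002, 0.209, 0.978, 0.0]
force: [-0.9, -0.2, -1.0]
grip_width: 0.0363
```

```bash
python3 - <<'E'
from h import *
s=read_state();print(s['tcp_pos'],s['tcp_rot'],s['grip_width'],s['force'])
c=read_camera('top');k=read_camera('scene')
cv2.imwrite('pics/b.png',np.hstack([cv2.resize(c['image'][140:290,330:480],(400,400)),cv2.resize(k['image'][160:310,170:320],(400,400))]))
E
```

```text
[ 0.43046975 -0.30882046  0.23969807] [-2.38396242e-03  2.09429354e-01  9.77820782e-01  4.25728710e-04] 0.03630506923142803 [-0.91252608 -0.15146405 -1.02179827]
```

View pics/b.png

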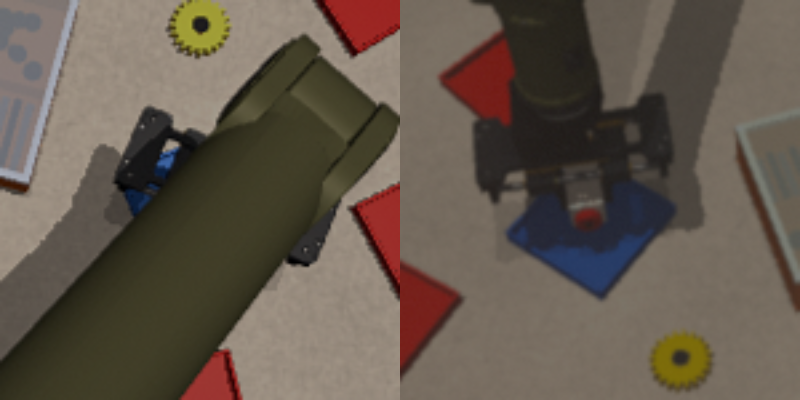

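The motor is held, hub forward, over the middle of the blue tray. Lowering slowly.

>>> play_rows(commands=[[0, 0, -1.5, 0, 0, 0, 0], [0, 0, -3, 0, 0, 0, 0], [0, 0, -4, 0, 0, 0, 0], [0, 0, -4.4, 0, 0, 0, 0], [0, 0, -4.6, 0, 0, 0, 0], [0, 0, -4.7, 0, 0, 0, 0], [0, 0, -4.7, 0, 0, 0, 0]])

```text
clock: 6.9
tcp_pos: [0.4314, -0.3101, 0.195]
tcp_rot: [0.0, 0.21, 0.978, -0.0]
force: [0.2, 0.7, -0.7]
grip_width: 0.036
```

>>> play_rows(commands=[[0, 0, -0.1, 0, 0, 0, 0], [0, 0, -0.2, 0, 0, 0, 0], [0, 0, -0.3, 0, 0, 0, 0], [0, 0, -0.3, 0, 0, 0, 0]])

```text
clock: 7.3
tcp_pos: [0.4313, -0.3099, 0.1917]
tcp_rot: [-0.0, 0.21, 0.978, 0.0]
force: [0.4, 0.4, -0.8]
grip_width: 0.036
```

>>> play_rows(commands=[[0, 0, -0.1, 0, 0, 0, 0], [0, 0, -0.2, 0, 0, 0, 0], [0, 0, -0.2, 0, 0, 0, 0]])

```text
clock: 7.6
tcp_pos: [0.4314, -0.3102, 0.1909]
tcp_rot: [0.0, 0.21, 0.978, 0.001]
force: [-2.8, 2.8, 8.3]
grip_width: 0.0362
```

Contact with the floor. Releasing and raising.

>>> play_rows(commands=[[0, 0, 0.1, 0, 0, 0, 0.44], [0, 0, 0.1, 0, 0, 0, 0.5], [0, 0, 0.1, 0, 0, 0, 0.6], [0, 0, 0.1, 0, 0, 0, 0.65], [0, 0, 0.1, 0, 0, 0, 0.65]])

```text
clock: 8.1
tcp_pos: [0.4312, -0.3099, 0.1906]
tcp_rot: [-0.0, 0.21, 0.978, 0.0]
force: [-0.0, 0.3, -0.7]
grip_width: 0.0548
```

>>> play_rows(commands=[[0, 0, 1, 0, 0, 0, 0.65], [0, 0, 3, 0, 0, 0, 0.65], [0, 0, 6, 0, 0, 0, 0.65], [0, 0, 9.5, 0, 0, 0, 0.65], [0, 0, 13, 0, 0, 0, 0.65], [0, 0, 13, 0, 0, 0, 0.65]])

```text
clock: 8.7
tcp_pos: [0.4324, -0.3116, 0.3262]
tcp_rot: [0.005, 0.21, 0.978, -0.001]
force: [0.4, 0.1, 0.3]
grip_width: 0.0564
```

>>> play_rows(commands=[[0.3, 4, 0, 0, 0, 2, 0.65], [0.6, 9, 0, 0, 0, 4, 0.65], [0.9, 14, 0, 0, 0, 6, 0.65], [1.3, 19, 0, 0, 0, 8.7, 0.65], [1.7, 24, 0, 0, 0, 8.7, 0.65], [2, 28, 0, 0, 0, 8.7, 0.65], [2.1, 30.7, 0, 0, 0, 8.7, 0.65], [2.1, 30.7, 0, 0, 0, 8.7, 0.65]])

```text
clock: 9.5
tcp_pos: [0.4521, 0.0012, 0.3206]
tcp_rot: [-0.0, 0.131, 0.991, 0.001]
force: [-0.4, -1.0, -0.5]
grip_width: 0.0565
```

>>> play_rows(commands=[[0, 0, -1, 0, 0, 0, 0.65], [0, 0, -2, 0, 0, 0, 0.65], [0, 0, -2, 0, 0, 0, 0.65], [0, 0, -2, 0, 0, 0, 0.65]])

```text
clock: 9.9
tcp_pos: [0.452, -0.004, 0.3001]
tcp_rot: [-0.001, 0.136, 0.991, -0.0]
force: [-1.2, 0.0, 0.4]
grip_width: 0.0566
```

```bash
python3 - <<'E'
from h import *
s=read_state();print(s['tcp_pos'],s['tcp_rot'],s['grip_width'],s['force'])
c=read_camera('top');k=read_camera('scene')
r=blobs(c,(0,0,130),(180,60,255),(365,180,445,255),15);print([(rect(c,x,.044)) for x in r[:2]])
cv2.imwrite('pics/d.png',np.hstack([cv2.resize(c['image'][150:250,365:465],(400,400)),cv2.resize(k['image'][130:230,285:385],(400,400))]))
E
```

```text
[ 0.45202497 -0.00401435  0.3001487 ] [-6.20325816e-04  1.36001358e-01  9.90708416e-01 -2.83520079e-04] 0.056571951784414744 [-1.16991773  0.04440572  0.44155135]
[(array([ 427.4, -304.7]), array([212.2, 197.1]), 89.6)]
```

View pics/d.png

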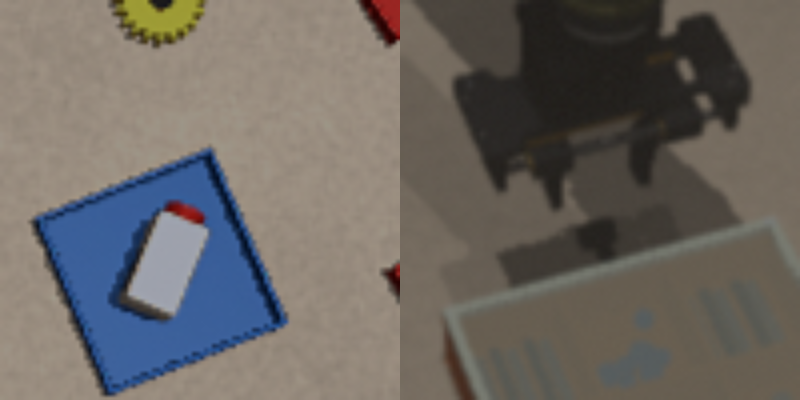

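The motor lies squarely inside the blue tray (left half, centre about 167,262). The grip, at about (600,238) in the right half, is between the fingers. Descending.

>>> play_rows(commands=[[0.1, 0, -2, 0, 0, 0, 0.65], [0.1, 0, -4.5, 0, 0, 0, 0.65], [0.1, 0, -6, 0, 0, 0, 0.65], [0.1, 0, -7, 0, 0, 0, 0.65], [0.1, 0, -7.3, 0, 0, 0, 0.65], [0.1, 0, -7.3, 0, 0, 0, 0.65]])

```text
clock: 10.6
tcp_pos: [0.4535, -0.003, 0.2279]
tcp_rot: [0.0, 0.135, 0.991, -0.0]
force: [0.7, 0.3, 0.4]
grip_width: 0.0568
```

```bash
python3 - <<'E'
from h import *
s=read_state();print(s['tcp_pos'],s['tcp_rot'],s['grip_width'],s['force'])
c=read_camera('top');k=read_camera('scene')
cv2.imwrite('pics/e.png',np.hstack([cv2.resize(c['image'][180:230,265:315],(400,400)),cv2.resize(k['image'][160:210,310:360],(400,400))]))
E
```

```text
[ 0.45348098 -0.0030299   0.22794615] [ 9.97465015e-05  1.34993606e-01  9.90846464e-01 -2.11638607e-05] 0.056802643126873 [0.67517478 0.29607096 0.42986109]
```

View pics/e.png

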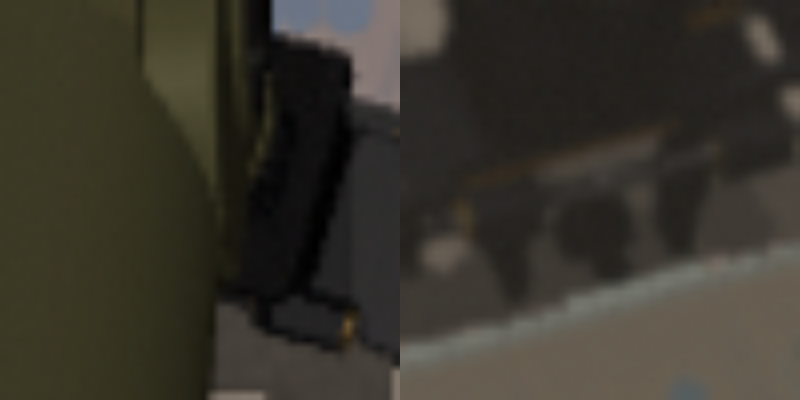

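The barrel (right half, about 595,225) is between the fingers. Closing.

>>> play_rows(commands=[[0, 0, 0, 0, 0, 0, 0.5], [0, 0, 0, 0, 0, 0, 0.4], [0, 0, 0, 0, 0, 0, 0.3], [0, 0, 0, 0, 0, 0, 0.2], [0, 0, 0, 0, 0, 0, 0.1], [0, 0, 0, 0, 0, 0, 0]], grip_force=25)

```text
clock: 11.3
tcp_pos: [0.4535, -0.0021, 0.2279]
tcp_rot: [0.0, 0.135, 0.991, 0.001]
force: [1.8, 4.3, -1.4]
grip_width: 0.0261
```

>>> play_rows(commands=[[0, 0.1, 1, 0, 0, 0, 0], [0.1, 0.1, 2, 0, 0, 0, 0], [0.2, 0, 3, 0, 0, 0, 0], [0.3, 0, 4, 0, 0, 0, 0], [0.5, 0, 5, 0, 0, 0, 0], [0.75, -0.1, 5.95, 0, 0, 0, 0], [1.05, -0.2, 6.9, 0, 0, 0, 0], [1.35, -0.3, 7.85, 0, 0, 0, 0]], grip_force=25)

```text
clock: 12.1
tcp_pos: [0.4667, -0.0056, 0.3068]
tcp_rot: [-0.001, 0.135, 0.991, 0.0]
force: [1.6, 3.2, -3.2]
grip_width: 0.026
```

>>> play_rows(commands=[[0.35, -0.1, 0.9, 0, 0, 0, 0], [0.75, -0.2, 1.85, 0, 0, 0, 0], [1.2, -0.3, 2.75, 0, 0, 0, 0], [1.65, -0.45, 3.65, 0, 0, 0, 0], [2.15, -0.6, 4.5, 0, 0, 0, 0], [2.65, -0.75, 5.3, 0, 0, 0, 0], [3.25, -0.9, 6.1, 0, 0, 0, 0], [3.85, -1.05, 6.9, 0, 0, 0, 0]])

```text
clock: 12.9
tcp_pos: [0.5056, -0.0165, 0.376]
tcp_rot: [-0.0, 0.135, 0.991, 0.0]
force: [-1.5, 3.1, -0.4]
grip_width: 0.0257
```

>>> play_rows(commands=[[0.65, -0.2, 0.75, 0, 0, 0, 0], [1.3, -0.35, 1.5, 0, 0, 0, 0], [2, -0.55, 2.2, 0, 0, 0, 0], [2.7, -0.75, 2.85, 0, 0, 0, 0], [3.5, -0.95, 3.45, 0, 0, 0, 0], [4.25, -1.2, 4.05, 0, 0, 0, 0], [5.1, -1.4, 4.6, 0, 0, 0, 0], [5.9, -1.65, 5.15, 0, 0, 0, 0]])

```text
clock: 13.7
tcp_pos: [0.5651, -0.0332, 0.4273]
tcp_rot: [0.0, 0.135, 0.991, -0.0]
force: [-0.5, 2.6, -1.1]
grip_width: 0.0259
```

>>> play_rows(commands=[[0, 0, 0, 0, 0, 0, 0], [0, 0, 0, 0, 0, 0, 0], [0, 0, 0, 0, 0, 0, 0], [0, 0, 0, 0, 0, 0, 0], [0, 0, 0, 0, 0, 0, 0]])

```text
clock: 14.2
tcp_pos: [0.5642, -0.0329, 0.4267]
tcp_rot: [0.0, 0.135, 0.991, 0.0]
force: [0.1, 2.6, 0.9]
grip_width: 0.0257
```

```bash
python3 - <<'E'
from h import *
s=read_state();p=s['tcp_pos'];print(s['clock'],p,s['tcp_rot'],s['grip_width'],s['force'],abs(s['dq']).max())
g=p-[0,0,.164];h=np.array([.4535,-.003,.0635])+.23*np.array([.9636,-.2672,0]);d=h-g
print('angle by TCP',np.degrees(np.arctan2(g[2]-.0635,d[0]*.9636-d[1]*.2672)),np.linalg.norm(d))
c=read_camera('top');k=read_camera('scene')
cv2.imwrite('pics/f.png',np.hstack([c['image'][80:280,230:470],k['image'][80:280,200:430]])) 
im=cv2.imread('pics/f.png');cv2.imwrite('pics/f.png',cv2.resize(im,None,fx=1.7,fy=1.7))
E
```

```text
14.2 [ 0.56420709 -0.03289983  0.42672557] [2.67063009e-04 1.34805358e-01 9.90872059e-01 8.74233585e-05] 0.025732552677548304 [0.06004716 2.55453456 0.8653645 ] 0.002392052064180153
angle by TCP 59.93700061149887 0.23019571352758345
```

View pics/f.png

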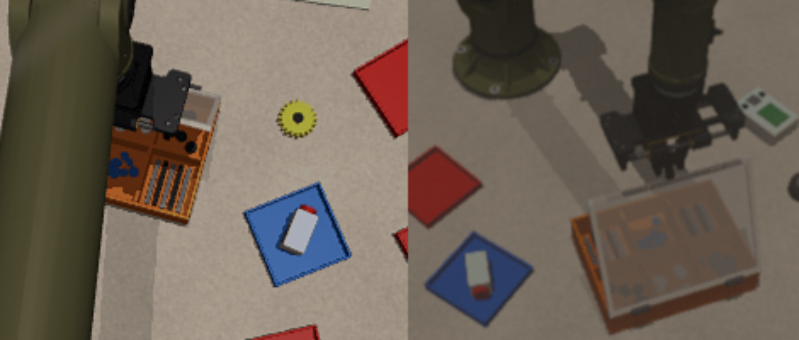

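The lid stands open with the barrel between the fingers, and the motor rests in the tray. I'll check the angle from the lid's raised corners, at about (306,198) and (400,174) in the scene view, then hand in.

```bash
python3 - <<'E'
from h import *
k=read_camera('scene');u=np.array([.9636,-.2672]);h=np.array([.4535,-.003])+.23*u
for a in(52,60,68):
    t=np.radians(a);P=ray(k,[(306,198),(400,174)],.0625+.2*np.sin(t))[:,:2]
    print(a,'implied', np.degrees(np.arccos(np.clip((h-P.mean(0))@u/.2,-1,1))))
s=read_state();print(s['grip_width'],s['force'],abs(s['dq']).max())
print(hand_in())
E
```

```text
52 implied 57.51228115916707
60 implied 61.142769305421446
68 implied 63.90173064308347
0.025801673862118145 [-0.35666404  3.18273754  0.57628229] 0.001682447170134345
the job is handed in; nothing more can be done
None
```

I set the motor down in the blue tray and let it go. I then gripped the lid by the ends of its black barrel, raised it to about 60° and handed the job in at about 14 s while still holding it. No verdict was reported.

- **Lid angle:** the arm's position gives 59.9°, and the lid corners in the camera image give about 61–62°, so the two agree.
- **Hold:** the arm was still, with joint speeds under 0.003 rad/s. The fingers were closed on the 26 mm barrel at a grip setting of 25 N.
- **Motor:** the last picture shows it lying near the middle of the tray. My colour mask failed to measure its exact position there, so this rests on the picture and on where the arm released it (0.431, −0.310 m). The two views put the tray centre at (0.429, −0.308) and (0.435, −0.314) m.
- **Other objects:** the arm never went near the gear, wheel or controller. I did not measure their positions again.
- **One odd reading:** the vertical wrist force read slightly positive (+0.6 to +0.9 N) during the final hold, not the small downward pull I expected. I put this down to sensor noise or slight sideways strain.

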